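# Stand the slumped tea cartons back up

## Robot

A 6-joint arm with a two-finger parallel gripper is mounted at the origin on a cart in front of the work surface, level with it; the furniture and walls round the work are solid. World frame = base frame: x ahead of the robot, y to its left, z up, the work surface at z = 0. Lengths are in m, angles in rad, forces in N, time in s.
With the tool pointing down it reaches from about 0.35 to 0.8 m from the base axis. Payload 7.3 kg.
Tool frame: the origin (TCP) lies between the finger pads; the fingertips stand bot.tips_ahead ahead of it and the grasp point (between the pads) lies 6 mm ahead of it (bot.tips_ahead is the distance from the TCP to the fingertips, in m); z points along the fingers, y is the line along which they close (so a half turn about z gives the same grasp; the last joint's range is limited). The gripper opens to 85 mm and grips with 20 to 120 N. Pads are 22 mm wide; open, the fingers measure 114 mm over their backs; the gripper's body (76 mm by 85 mm) begins 54 mm behind the grasp point. The pads swing forward as they close: fully open they stand 13 mm farther back than shut.
Start: joints at [-1.448, 0.342, 1.524, -0, 1.275, -0.146], TCP at [0.139, -0.506, 0.256] pointing down, gripper open.
Joint ranges: [-2.53, 2.53], [-0.77, 2.02], [0.04, 2.7], [-1, 4.14], [0.28, 2.66], [-3.11, 3.11]. Speed limits (rad/s): [2.57, 2.57, 3.14, 3.14, 3.14, 3.14].

## Interface

Orientations are given as a 3x3 rotation matrix whose columns are the frame's x, y, z axes.
In Python, from cell import bot gives the robot as it stands. The module is installed in compiled form; this text tells all that it offers.
- The arm moves only by the tool carry_out, never from a script. Its argument "targets" is a list that holds one entry, the list of rows, each a list of 5 numbers: the shift along the tool's x, y, z in m, then the turn about the tool's z in rad, then the finger opening in m, from 0 to 0.0854. A call has 1 to 5 rows; each row shifts and turns the commanded pose from where the row before left it, along the tool's axes as they then stand; what a row does not reach is not made up. A row lasts 1/12 s, in which the tool goes at most 41.7 mm and 7.16 degrees, less where a joint would pass 70% of its speed; a pose out of reach is approached as far as the arm can. A call with a gripper value outside its range is refused whole. The fingers move at their own pace and stop on an object; "newtons" is the grip in N (left out, the last holds). Time passes only in rows, so rows that do not move let the fingers close. It gives the time, the measured TCP pose, the force, the opening and the grip force at its end, in the units of the state.
- bot.sense(): the state, without advancing time (a new reading comes with each control period).
- bot.camera(name): name is "scene" or "top" or "wrist"; returns a dict with "image" (384x512x3 uint8, red, green, blue), "z_map" (384x512 float32, m along the optical axis (not along the pixel's ray), 0 where there is no reading), "fx", "fy", "cx", "cy" (pixels), "k1" (the pictures are not rectified: a ray, as slopes to the right and down, at radius r is drawn at 1 + k1 r^2 times it, then the intrinsics apply), "xyz" and "orientation" of the camera in the world; the wrist camera has in their place "T_tool_cam" (4x4, takes a point from camera to tool coordinates, whose origin is the TCP and whose axes are the flange's). Camera axes: x right, y down, z forward; pixel columns grow to the right and rows downward; lengths in m; the calibration is good to about 2 mm. A picture is of the moment at which its call begins: read the wrist's pose just before it.
- bot.job_done(): hands the job in; it is judged then, once.
Trained networks look in a picture, given as the dict that the camera call returned (one of the last four; its "shot" number tells which), for a name from the list of things; names that differ only in an ending like _2 or _b are one class to them, and where a whole thing is asked for, a point or a joint stands for the part that bears it (a point fixed in the world has none). Each returns a list of dicts, best first, with "confidence" (0 to 1); they miss things now and then, are a little off and sometimes report something else, mostly with a low value. They report only what shows in the picture. A call takes as long as a camera call. They do not tell look-alikes from the thing itself.
- bot.recognise(picture, name): "extent" ([centre column, centre row, width, height] in pixels, round what is visible of it).
- bot.regions_of(picture, name): "pixels" (384x512 bool, what is visible of it) and "extent" ([centre column, centre row, width, height] in pixels, round what is visible of it).
- bot.spot_point(picture, name): "position" ([row, column] in pixels: a listed point, or the origin of a listed thing).
The state is a dict: "time": time; "qpos": joint angles; "qvel": joint speeds; "effort": joint torques, N m; "ee_pos": TCP position; "orientation": TCP orientation; "wrist_force": force on the tool from outside, world axes, zero at the start; "ft_torque": the same for the moment, N m; "finger_gap": finger opening in m; "grasp_force": force on a finger pad.
Only numpy, scipy, OpenCV 4.12 (cv2) and the standard library are available. Lean on these libraries where they do the work, as an engineer would, in place of code of your own. Each camera call takes 0.05 s, during which the arm holds its last target. There are 200 camera calls.

## Task

Two slim tea cartons have slumped: one leans against the jam jar, the other against the mug. With the fingertips, gently push each carton back up until it stands upright on its own foot on the worktop, about where its foot is now; do not grip or lift the cartons, and leave the jar, the mug and everything else standing where it is.

Things in the scene. Friction and masses are not known exactly. Their poses are not given: they have to be found in the camera images.
- jar_carton: slim tea carton, rigid box 34x80x150 mm, ~0.12 kg, leaning 28 deg on the jar's rim. Origin: centre of its foot face; z up its height, x thickness (face x=+0.017 leans on the jar; +x points over it), y width. Rests on foot edge x=+0.017; top edge of that face (0.017, 0, 0.150) is ~132 mm up, free air behind it. Stable on its foot; tilted over 12.8 deg it falls
- mug_carton: slim tea carton, rigid box 34x80x150 mm, ~0.12 kg, leaning 28 deg on the mug's rim. Origin: centre of its foot face; z up its height, x thickness (face x=+0.017 leans on the mug; +x points over it), y width. Rests on foot edge x=+0.017; top edge of that face (0.017, 0, 0.150) is ~132 mm up, free air behind it. Stable on its foot; tilted over 12.8 deg it falls
- preserve_jar: closed round jam jar with a green lid, 68 mm wide, 84 mm high, 0.3 kg, loose, origin at the centre of its underside, z up
- mug: white mug, 91 mm high, loose, 0.28 kg; round body 80 mm wide whose axis stands at its own y = +0.017, handle out to its y = -0.057; origin on its underside, z up
- salt_shaker: bystander: small salt shaker, 44 mm wide, 90 mm high, origin at the centre of its underside
- herb_jar: bystander: small square herb jar with a green cap, 42 mm wide, 99 mm high, origin at the centre of its underside
- flat_tin: bystander: low tin, 86 mm wide, 40 mm high, origin at the centre of its underside
- tall_tin: bystander: tall tin, 75 mm wide, 110 mm high, origin at the centre of its underside
- steel_fork: bystander: all-steel fork lying flat, 203 x 28 x 13 mm, origin under its middle, long along its x
- pill_bottle: bystander: white pill bottle with a white cap, 54 mm wide, 108 mm high, origin at the centre of its underside
There are look-alikes about, which are no part of the job. Leave any red look-alike of the mug alone.

How it is judged:
At the end, for the whole second after the job is handed in: Both cartons stand upright (within 0.1 rad) on the worktop, at rest (under 0.05 m/s), each origin within 50 mm of its start and under 8 mm high; the jar and the mug are upright (within 0.06 rad) and within 30 mm of their starts (angle between each of jar_carton, mug_carton's own z axis and vertical below 0.1 rad and height (world z) of each of jar_carton, mug_carton below 0.008 m and distance of each of jar_carton, mug_carton from where it was at the start of the episode below 0.05 m and linear speed of each of jar_carton, mug_carton below 0.05 m/s and angle between each of preserve_jar, mug's own z axis and vertical below 0.06 rad and distance of each of preserve_jar, mug from where it was at the start of the episode below 0.03 m); the robot touches nothing.
It fails at once if a carton is lifted off the worktop (height (world z) of any of jar_carton, mug_carton above 0.03 m).
It fails at once if a carton is taken between the fingers ((x of the grasp point in the frame of jar_carton between -0.01 and 0.01 m and y of the grasp point in the frame of jar_carton between -0.034 and 0.034 m and z of the grasp point in the frame of jar_carton between 0 and 0.158 m) or (x of the grasp point in the frame of mug_carton between -0.01 and 0.01 m and y of the grasp point in the frame of mug_carton between -0.034 and 0.034 m and z of the grasp point in the frame of mug_carton between 0 and 0.158 m)).
It fails at once if a carton is pushed hard (over 20 N) (contact force between the fingers and jar_carton above 20 N or contact force between the fingers and mug_carton above 20 N).
It fails at once if the jar, the mug or another bystander is moved by more than 30 mm (distance of any of preserve_jar, mug, salt_shaker, herb_jar, flat_tin, tall_tin, steel_fork, pill_bottle from where it was at the start of the episode above 0.03 m).
It fails at once if the jar, the mug or another standing bystander is tipped (angle between any of preserve_jar, mug, salt_shaker, herb_jar, flat_tin, tall_tin, pill_bottle's own z axis and vertical above 0.5 rad).
It also fails if it takes over 50 s, if anything falls off the work surface, if the arm or the gripper's body presses on something with over 40 N, if the wrist force passes 120 N, or if a joint passes its speed limit or range.

## Working session

There is one attempt and no reset: what is moved stays moved. The work goes in short steps, Python scripts to look and compute and a tool call to move; the robot and the scene stay as the last step left them, time stands still between calls to the robot, and variables do not carry over. Pictures are saved under pics/ and viewed, at most 10 in all, crops included, and the job is handed in when it is done.

Besides the shell and the picture viewer there is one more tool, called after ">>>" as name(argument=value, ...), one argument or row to a line, values as JSON. carry_out: Moves the arm, as the interface text tells. Its arguments: {"type":"object","properties":{"targets":{"type":"array"},"newtons":{"type":"number"}},"required":["targets"]}

```bash
mkdir -p pics; cat > h.py <<'E'
import numpy as np, cv2
from cell import bot
def cloud(p):
    z=p["z_map"]; v,u=np.mgrid[0:384,0:512].astype(float)
    d=np.stack([(u-p["cx"])/p["fx"],(v-p["cy"])/p["fy"]],-1)
    s=d.copy()
    for _ in range(8): s=d/(1+p["k1"]*(s**2).sum(-1,keepdims=True))
    c=np.concatenate([s,np.ones_like(s[...,:1])],-1)*z[...,None]
    if "xyz" in p: R,t=np.array(p["orientation"]),np.array(p["xyz"])
    else:
        st=bot.sense(); T=np.array(p["T_tool_cam"]); Ro=np.array(st["orientation"])
        R=Ro@T[:3,:3]; t=Ro@T[:3,3]+np.array(st["ee_pos"])
    w=c@R.T+t; w[z==0]=np.nan
    return w
def save(p,n): cv2.imwrite("pics/"+n,p["image"][...,::-1])
E
python3 - <<'E'
from h import *
s=bot.sense(); print(s["ee_pos"],s["orientation"],bot.tips_ahead,s["time"])
ims=[]
for c in("scene","top"):
    p=bot.camera(c); w=cloud(p); np.savez(c,w=w,im=p["image"]); save(p,c+".png"); print(c,p["xyz"])
    for n in["jar_carton","preserve_jar","mug","salt_shaker","herb_jar","flat_tin","tall_tin","steel_fork","pill_bottle"]:
        for r in bot.regions_of(p,n):
            if r["confidence"]<.2: continue
            q=w[r["pixels"]]; q=q[~np.isnan(q[:,0])]
            print(n,round(r["confidence"],2),np.round(r["extent"]),np.round(np.median(q,0),3),np.round(np.percentile(q,3,0),3),np.round(np.percentile(q,97,0),3))
E
```

```text
[ 0.13939359 -0.50577971  0.25563026] [[ 9.64097169e-01  2.65549632e-01 -2.04773074e-04]
 [ 2.65549637e-01 -9.64096033e-01  1.49293882e-03]
 [ 1.99028445e-04 -1.49371550e-03 -9.99998865e-01]] 0.025 0.0
scene [-0.13679428  0.45043705  0.82118497]
jar_carton 0.88 [216. 205.  45.  62.] [0.492 0.173 0.088] [0.454 0.131 0.02 ] [0.539 0.209 0.146]
jar_carton 0.43 [290. 164.  18.  36.] [ 0.544 -0.103  0.052] [ 0.517 -0.156  0.004] [ 0.589 -0.095  0.091]
preserve_jar 0.62 [202. 211.   1.  -3.] [0.557 0.197 0.016] [0.557 0.197 0.016] [0.557 0.197 0.016]
mug 0.86 [290. 165.  19.  34.] [ 0.542 -0.102  0.053] [ 0.502 -0.155  0.001] [ 0.629 -0.095  0.092]
mug 0.77 [287. 216.  39.  40.] [0.392 0.015 0.056] [ 0.352 -0.028  0.009] [0.454 0.049 0.091]
salt_shaker 0.79 [230. 166.  16.  25.] [0.643 0.047 0.05 ] [0.634 0.03  0.008] [0.661 0.061 0.088]
herb_jar 0.82 [166. 194.  22.  31.] [0.636 0.262 0.065] [0.629 0.239 0.005] [0.665 0.279 0.101]
flat_tin 0.65 [162. 296.  36.  43.] [0.357 0.398 0.036] [0.325 0.362 0.006] [0.403 0.434 0.04 ]
tall_tin 0.8 [325. 139.  26.  35.] [ 0.574 -0.279  0.086] [ 0.55
[... 874 characters left out ...]
2 [325. 186.  34.  45.] [ 0.479 -0.135  0.104] [ 0.433 -0.175  0.021] [ 0.526 -0.099  0.148]
flat_tin 0.79 [135. 226.  39.  32.] [0.367 0.393 0.037] [0.332 0.353 0.018] [0.405 0.432 0.043]
flat_tin 0.49 [213. 116.  18.  29.] [0.677 0.175 0.082] [0.661 0.153 0.012] [0.706 0.2   0.111]
tall_tin 0.97 [381. 149.  39.  30.] [ 0.589 -0.288  0.106] [ 0.558 -0.33   0.002] [ 0.628 -0.26   0.112]
steel_fork 0.61 [184. 253.  20.  70.] [0.275 0.249 0.005] [ 0.213  0.233 -0.003] [0.392 0.269 0.014]
pill_bottle 0.97 [214. 116.  22.  28.] [0.677 0.175 0.079] [ 0.661  0.152 -0.001] [0.706 0.203 0.111]
pill_bottle 0.55 [328. 160.  40.  23.] [ 0.565 -0.15   0.036] [ 0.534 -0.203  0.003] [ 0.586 -0.1    0.092]
```

```bash
python3 - <<'E'
import cv2,numpy as np
a=cv2.imread("pics/top.png")[90:290,100:430]; b=cv2.imread("pics/scene.png")[110:330,120:370]
a=cv2.resize(a,(800,485))
cv2.imwrite("pics/a.png",a); cv2.imwrite("pics/b.png",cv2.resize(b,(680,598)))
w=np.load("top.npz")["w"]
# fit tilted foot-side? planes: list carton points
for x0,y0 in((.5,.165),(.479,-.135)):
    q=w[np.abs(w[...,0]-x0)<.11]; q=q[(np.abs(q[:,1]-y0)<.07)&(q[:,2]>.015)]
    for zz in np.arange(.02,.15,.01):
        r=q[np.abs(q[:,2]-zz)<.005]
        if len(r): print(round(zz,2),len(r),np.round(r.min(0),3),np.round(r.max(0),3))
E
```

```text
0.02 51 [0.449 0.124 0.015] [0.555 0.208 0.025]
0.03 61 [0.449 0.123 0.025] [0.556 0.207 0.035]
0.04 60 [0.456 0.127 0.035] [0.476 0.206 0.045]
0.05 67 [0.461 0.126 0.045] [0.484 0.206 0.055]
0.06 61 [0.466 0.126 0.055] [0.488 0.204 0.065]
0.07 74 [0.471 0.125 0.065] [0.49  0.207 0.075]
0.08 210 [0.477 0.125 0.075] [0.592 0.205 0.085]
0.09 160 [0.482 0.123 0.085] [0.591 0.204 0.095]
0.1 75 [0.487 0.122 0.095] [0.53  0.204 0.105]
0.11 81 [0.494 0.122 0.105] [0.534 0.203 0.115]
0.12 72 [0.5   0.121 0.115] [0.538 0.204 0.125]
0.13 124 [0.504 0.121 0.125] [0.554 0.203 0.135]
0.14 268 [0.509 0.121 0.135] [0.551 0.202 0.145]
0.02 89 [ 0.43  -0.176  0.015] [ 0.584 -0.099  0.025]
0.03 92 [ 0.43  -0.197  0.025] [ 0.584 -0.098  0.035]
0.04 111 [ 0.435 -0.202  0.035] [ 0.585 -0.099  0.045]
0.05 107 [ 0.44  -0.203  0.045] [ 0.585 -0.098  0.055]
0.06 88 [ 0.447 -0.204  0.055] [ 0.585 -0.1    0.065]
0.07 118 [ 0.452 -0.204  0.065] [ 0.585 -0.098  0.075]
0.08 134 [ 0.457 -0.203  0.075] [ 0.586 -0.098  0.085]
0.09 176 [ 0.464 -0.19   0.085] [ 0.589 -0.099  0.095]
0.1 70 [ 0.471 -0.176  0.095] [ 0.509 -0.098  0.105]
0.11 89 [ 0.473 -0.177  0.105] [ 0.509 -0.099  0.115]
0.12 71 [ 0.48  -0.177  0.115] [ 0.52  -0.098  0.125]
0.13 145 [ 0.487 -0.179  0.125] [ 0.53  -0.099  0.135]
0.14 239 [ 0.491 -0.178  0.135] [ 0.529 -0.098  0.145]
```

View pics/a.png

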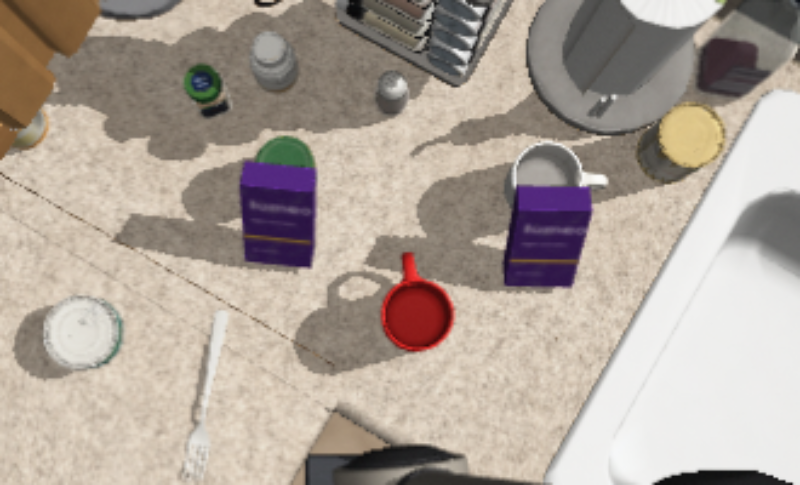

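View pics/b.png

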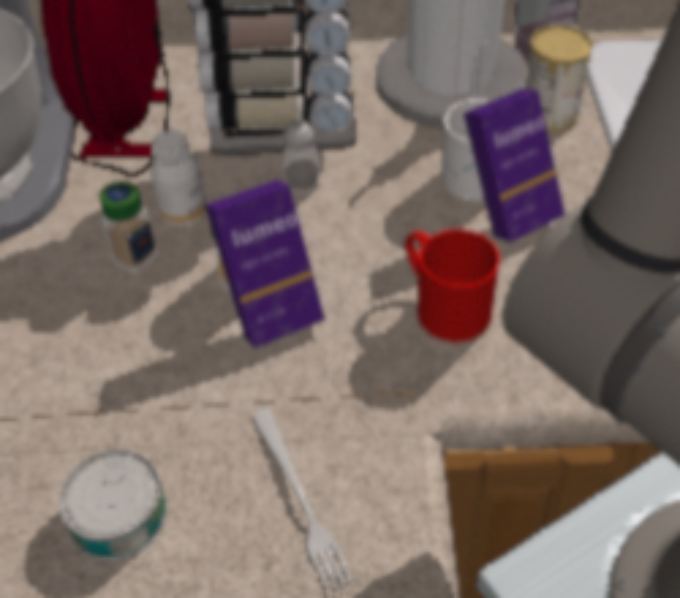

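The top view shows both purple cartons leaning away from the robot (+x). One rests on the green-lidded jar at about (278,215), the other on the white mug at about (547,235). The red mug at (417,315) is the look-alike, and a tall roll stands behind the white mug at (630,40). Next I fit the carton poses and check for tall obstacles.

```bash
cat > fit.py <<'E'
from h import *
def fit(w,im,x0,y0):
    im=im.astype(int); purple=(im[...,2]>im[...,1]+25)&(im[...,2]>im[...,0]+5)
    m=purple&(np.abs(w[...,0]-x0)<.12)&(np.abs(w[...,1]-y0)<.08)&(w[...,2]>.005)
    q=w[m]
    t=q[q[:,2]>np.percentile(q[:,2],99)-.022]
    f=q[(q[:,2]>.03)&(q[:,2]<.12)]
    c=f.mean(0); n=np.linalg.svd(f-c)[2][2]; n*=-np.sign(n[0])
    print("n",len(q),"frontplane tilt",np.degrees(np.arcsin(n[2])).round(1),"yaw of -x normal",np.degrees(np.arctan2(-n[1],-n[0])).round(1))
    print(" front face x at z=0,y=c:",(c[0]+n[2]*c[2]/n[0]).round(4),"y mid",np.round((np.percentile(q[:,1],1)+np.percentile(q[:,1],99))/2,4),"maxz",q[:,2].max().round(3))
    r=cv2.minAreaRect(t[:,:2].astype(np.float32)*1000); print(" top rect mm",np.round(r[0],1),np.round(r[1],1),round(r[2],1),"maxx",np.percentile(t[:,0],99).round(3))
if __name__=="__main__":
    d=np.load("top.npz")
    fit(d["w"],d["im"],.5,.165); fit(d["w"],d["im"],.479,-.138)
    for n in("top","scene"):
        w=np.load(n+".npz")["w"]; q=w[(w[...,2]>.155)&(w[...,0]>.4)&(w[...,0]<.8)]
        h,_,_=np.histogram2d(q[:,0],q[:,1],bins=[np.arange(.4,.81,.05),np.arange(-.5,.51,.1)]); print(h.astype(int))
E
python3 fit.py
```

```text
n 1147 frontplane tilt 28.6 yaw of -x normal -3.8
 front face x at z=0,y=c: 0.4406 y mid 0.1642 maxz 0.153
 top rect mm [529.5 161.9] [79.4 41.9] 85.6 maxx 0.551
n 1171 frontplane tilt 29.3 yaw of -x normal -0.4
 front face x at z=0,y=c: 0.4191 y mid -0.1373 maxz 0.151
 top rect mm [ 509.  -138.2] [79.7 42.2] 88.7 maxx 0.529
[[   0    0    0    0    0    0    0    0 2594  432]
 [   0    0    0    0    0    0    0    0 4059    0]
 [   0    0    0    0    0    0    0    0 6161    1]
 [   0    0    0    0    0    0    0 2393 3886   21]
 [   0    0   46    0    0    0    0 3704    0    5]
 [ 595 1833 2009  678  682   30    0 2159    0    0]
 [1170 1874 2510  685  827 1331   14 1193    1    0]
 [ 504 1127 1321 1296 2065 2043  917  732   73    0]]
[[   0    0    0    0    0    0    0    0 1683  618]
 [   0    0    0    0    0    0    0    0 1448   74]
 [   0    0    0    0    0    0    0    0 1409  174]
 [   0    0    0    0    0    0    0  242  501    2]
 [   0    0   19    0    0    0    0  462    1    0]
 [ 394  707 1127  828  879   44    0  352    0    0]
 [1031  475  735  557  366 1926   19  400  208    0]
 [ 545  753  652  351 1573 1996  692  932  339  143]]
```

```bash
python3 - <<'E'
from h import *
for n in("top","scene"):
    w=np.load(n+".npz")["w"]; q=w[(w[...,2]>.165)&(w[...,0]>.4)&(w[...,0]<.8)]
    for c in((.56,-.139),(.58,.16)):
        d=np.hypot(q[:,0]-c[0],q[:,1]-c[1]); i=np.argsort(d)[:400:50]; print(n,c,np.round(np.c_[q[i],d[i]],3).tolist())
E
```

```text
top (0.56, -0.139) [[0.657, -0.189, 0.263, 0.109], [0.663, -0.185, 0.302, 0.113], [0.668, -0.181, 0.309, 0.116], [0.661, -0.2, 0.276, 0.118], [0.662, -0.201, 0.205, 0.119], [0.662, -0.203, 0.306, 0.12], [0.66, -0.207, 0.256, 0.121], [0.66, -0.209, 0.289, 0.122]]
top (0.58, 0.16) [[0.637, 0.265, 0.524, 0.119], [0.647, 0.26, 0.486, 0.121], [0.649, 0.259, 0.678, 0.121], [0.643, 0.263, 0.524, 0.121], [0.649, 0.26, 0.721, 0.121], [0.653, 0.257, 0.746, 0.121], [0.642, 0.265, 0.786, 0.121], [0.633, 0.27, 0.51, 0.122]]
scene (0.56, -0.139) [[0.657, -0.186, 0.19, 0.108], [0.662, -0.185, 0.198, 0.112], [0.663, -0.189, 0.204, 0.114], [0.665, -0.188, 0.244, 0.116], [0.671, -0.179, 0.264, 0.118], [0.672, -0.179, 0.216, 0.119], [0.672, -0.181, 0.187, 0.12], [0.673, -0.18, 0.275, 0.12]]
scene (0.58, 0.16) [[0.649, 0.26, 0.5, 0.122], [0.648, 0.262, 0.566, 0.123], [0.633, 0.271, 0.517, 0.123], [0.644, 0.266, 0.522, 0.124], [0.66, 0.255, 0.556, 0.124], [0.661, 0.255, 0.554, 0.125], [0.635, 0.273, 0.568, 0.126], [0.612, 0.282, 0.523, 0.127]]
```

>>> carry_out(
  targets=[
    [[0, 0, 0, 0.12, 0], [0, 0, 0, 0.12, 0], [0, 0, 0, 0.046, 0], [0.02, -0.03, 0, 0, 0], [0.02, -0.03, 0, 0, 0]],
  ],
  newtons=20,
)

```text
time: 1.42
ee_pos: [0.1802, -0.4469, 0.2558]
orientation: [[1.0, -0.02, 0.0], [-0.02, -1.0, 0.0], [-0.0, -0.0, -1.0]]
wrist_force: [0.5, 0.7, -0.0]
finger_gap: 0.0253
grasp_force: 0.0
```

>>> carry_out(
  targets=[
    [[0.025, -0.0205, 0, 0, 0], [0.025, -0.0205, 0, 0, 0], [0.025, -0.0205, 0, 0, 0], [0.025, -0.0205, 0, 0, 0], [0.025, -0.0205, 0, 0, 0]],
  ],
)

```text
time: 1.83
ee_pos: [0.3082, -0.3454, 0.2565]
orientation: [[1.0, -0.017, 0.0], [-0.017, -1.0, -0.001], [0.0, 0.001, -1.0]]
wrist_force: [0.7, -1.4, 0.4]
finger_gap: -0.0004
grasp_force: 0.0
```

>>> carry_out(
  targets=[
    [[0.025, -0.0205, 0, 0, 0], [0.025, -0.0205, 0, 0, 0], [0.025, -0.0205, 0, 0, 0], [0.025, -0.0205, 0, 0, 0], [0.025, -0.0205, 0, 0, 0]],
  ],
)

```text
time: 2.25
ee_pos: [0.4351, -0.245, 0.2565]
orientation: [[1.0, -0.017, 0.0], [-0.017, -1.0, -0.0], [0.0, 0.0, -1.0]]
wrist_force: [0.8, -0.7, -0.2]
finger_gap: 0.0001
grasp_force: 0.0
```

>>> carry_out(
  targets=[
    [[0.025, -0.0205, 0, 0, 0], [0.025, -0.0205, 0, 0, 0], [0.025, -0.0205, 0, 0, 0], [0.025, -0.0205, 0, 0, 0], [0, 0, 0, 0, 0]],
  ],
)

```text
time: 2.67
ee_pos: [0.5388, -0.1624, 0.256]
orientation: [[1.0, -0.013, 0.002], [-0.013, -1.0, 0.001], [0.002, -0.001, -1.0]]
wrist_force: [-0.8, -0.3, -0.1]
finger_gap: 0.0004
grasp_force: 0.0
```

>>> carry_out(
  targets=[
    [[0.009, -0.012, 0, 0, 0], [0.009, -0.012, 0, 0, 0], [0, 0, 0.02, 0, 0], [0, 0, 0.02, 0, 0], [0, 0, 0, 0, 0]],
  ],
)

```text
time: 3.08
ee_pos: [0.5519, -0.1415, 0.2126]
orientation: [[1.0, -0.017, -0.007], [-0.017, -1.0, 0.002], [-0.007, -0.002, -1.0]]
wrist_force: [-0.4, 0.2, -1.1]
finger_gap: 0.0001
grasp_force: 0.0
```

```bash
python3 - <<'E'
from h import *
p=bot.camera("wrist"); w=cloud(p); save(p,"w1.png")
im=p["image"].astype(int); m=(im[...,2]>im[...,1]+25)&(im[...,2]>im[...,0]+5)&(w[...,2]>.11)
q=w[m]; print(len(q), np.round(np.percentile(q,[1,50,99],axis=0),3), bot.sense()["ee_pos"])
E
```

```text
1561 [[ 0.51  -0.177  0.133]
 [ 0.523 -0.116  0.139]
 [ 0.565 -0.099  0.234]] [ 0.55257509 -0.14196391  0.21458171]
```

View pics/w1.png

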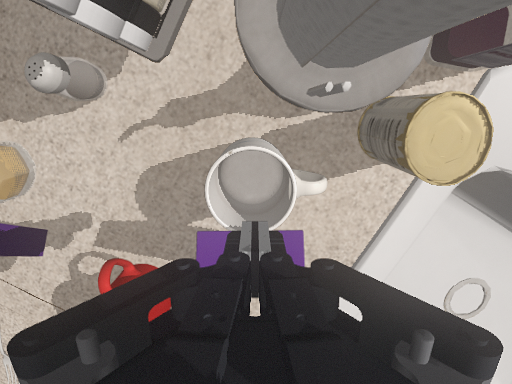

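The wrist view shows the shut fingertips at about (255,235), centred over the far edge of the purple carton top (197–303, row 232), with the mug just ahead. I'll move a bit further out and descend.

>>> carry_out(
  targets=[
    [[0.008, -0.002, 0.01, 0, 0], [0, 0, 0.02, 0, 0], [0, 0, 0.02, 0, 0], [0, 0, 0.02, 0, 0], [0, 0, 0, 0, 0]],
  ],
)

```text
time: 3.55
ee_pos: [0.5607, -0.14, 0.1433]
orientation: [[1.0, -0.018, -0.005], [-0.018, -1.0, 0.002], [-0.005, -0.002, -1.0]]
wrist_force: [-0.6, -0.2, -1.3]
finger_gap: 0.0002
grasp_force: 0.0
```

>>> carry_out(
  targets=[
    [[0, 0, 0.004, 0, 0], [0, 0, 0, 0, 0]],
  ],
)

```text
time: 3.72
ee_pos: [0.5626, -0.1407, 0.1431]
orientation: [[1.0, -0.017, 0.001], [-0.017, -1.0, -0.001], [0.002, 0.001, -1.0]]
wrist_force: [-0.9, 0.2, 0.6]
finger_gap: 0.0001
grasp_force: 0.0
```

>>> carry_out(
  targets=[
    [[-0.005, 0, 0, 0, 0], [-0.005, 0, 0, 0, 0], [-0.004, 0, 0, 0, 0], [-0.004, 0, 0, 0, 0], [-0.004, 0, 0, 0, 0]],
  ],
)

```text
time: 4.13
ee_pos: [0.5395, -0.1401, 0.1428]
orientation: [[1.0, -0.017, 0.001], [-0.017, -1.0, -0.0], [0.001, 0.0, -1.0]]
wrist_force: [0.6, 0.6, 0.1]
finger_gap: -0.0004
grasp_force: 0.2
```

>>> carry_out(
  targets=[
    [[-0.004, 0, 0, 0, 0], [-0.004, 0, 0, 0, 0], [-0.004, 0, 0, 0, 0], [-0.004, 0, 0, 0, 0], [-0.004, 0, 0, 0, 0]],
  ],
)

```text
time: 4.55
ee_pos: [0.5194, -0.1396, 0.1423]
orientation: [[1.0, -0.017, -0.0], [-0.017, -1.0, -0.0], [-0.0, 0.0, -1.0]]
wrist_force: [-0.6, -0.5, 0.2]
finger_gap: -0.0002
grasp_force: 0.0
```

```bash
python3 - <<'E'
from fit import *
p=bot.camera("top"); fit(cloud(p),p["image"],.47,-.138); print(bot.sense()["ee_pos"])
E
```

```text
n 76 frontplane tilt -0.0 yaw of -x normal 0.0
 front face x at z=0,y=c: nan y mid -0.1496 maxz 0.258
 top rect mm [ 483.  -139.9] [ 0.2 21. ] 0.1 maxx 0.483
[ 0.51870095 -0.13953606  0.14219309]fit.py:8: RuntimeWarning: Mean of empty slice.
  c=f.mean(0); n=np.linalg.svd(f-c)[2][2]; n*=-np.sign(n[0])
  ret = um.true_divide(
```

```bash
cat > sc.py <<'E'
from fit import *
import sys
y=float(sys.argv[1]); p=bot.camera("scene"); w=cloud(p); im=p["image"].astype(int)
m=(im[...,2]>im[...,1]+25)&(im[...,2]>im[...,0]+5)&(np.abs(w[...,0]-.48)<.13)&(np.abs(w[...,1]-y)<.09)
q=w[m]; print(len(q),bot.sense()["ee_pos"])
for z in np.arange(.01,.16,.02):
    r=q[np.abs(q[:,2]-z)<.008]
    if len(r): print(round(z,2),len(r),np.round(np.percentile(r,[3,50,97],axis=0)[:,:2],3).tolist())
E
python3 sc.py -.138
```

```text
0 [ 0.51914532 -0.1395878   0.14224304]
```

>>> carry_out(
  targets=[
    [[-0.004, 0, 0, 0, 0], [-0.004, 0, 0, 0, 0], [-0.003, 0, 0, 0, 0], [-0.003, 0, 0, 0, 0], [-0.003, 0, 0, 0, 0]],
  ],
)

```text
time: 5.07
ee_pos: [0.5025, -0.1393, 0.1423]
orientation: [[1.0, -0.017, -0.0], [-0.017, -1.0, -0.0], [-0.0, 0.0, -1.0]]
wrist_force: [-0.5, -1.0, -0.3]
finger_gap: 0.0002
grasp_force: 0.0
```

>>> carry_out(
  targets=[
    [[-0.003, 0, 0, 0, 0], [-0.003, 0, 0, 0, 0], [-0.003, 0, 0, 0, 0], [-0.002, 0, 0, 0, 0], [0, 0, 0, 0, 0]],
  ],
)

```text
time: 5.48
ee_pos: [0.4914, -0.1391, 0.1423]
orientation: [[1.0, -0.017, -0.0], [-0.017, -1.0, 0.0], [-0.0, -0.0, -1.0]]
wrist_force: [-0.8, 0.0, -1.1]
finger_gap: -0.0001
grasp_force: 0.0
```

```bash
python3 - <<'E'
from h import *
p=bot.camera("wrist"); w=cloud(p); save(p,"w2.png")
E
```

```text
(no output)
```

View pics/w2.png

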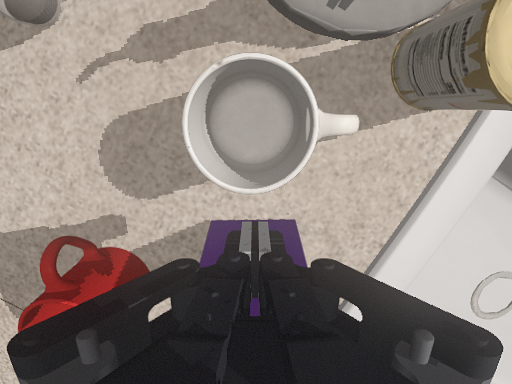

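The wrist view shows the carton's mug-side face as a trapezoid (212–297 at row 220, widening downward), with the mug clear of it at (250,122). I'll measure that face's tilt.

```bash
cat > wf.py <<'E'
from h import *
p=bot.camera("wrist"); w=cloud(p); im=p["image"].astype(int)
m=(im[...,2]>im[...,1]+25)&(im[...,2]>im[...,0]+5)&(w[...,2]<.158)&(w[...,2]>.004)
q=w[m]; print(len(q),bot.sense()["ee_pos"])
for z in np.arange(.01,.16,.02):
    r=q[np.abs(q[:,2]-z)<.01]
    if len(r)>3: print(round(z,2),len(r),np.round(np.percentile(r,[3,50,97],axis=0)[:,:2],3).tolist())
E
python3 wf.py
```

```text
1909 [ 0.49185957 -0.13924643  0.14237371]
0.01 460 [[0.456, -0.175], [0.457, -0.124], [0.459, -0.099]]
0.03 510 [[0.453, -0.176], [0.455, -0.115], [0.456, -0.099]]
0.05 495 [[0.45, -0.175], [0.451, -0.112], [0.453, -0.099]]
0.07 271 [[0.448, -0.176], [0.449, -0.108], [0.451, -0.098]]
0.11 165 [[0.44, -0.141], [0.442, -0.138], [0.443, -0.136]]
0.15 8 [[0.481, -0.141], [0.481, -0.139], [0.482, -0.138]]
```

```bash
python3 wf.py; python3 wf.py|tail -5
```

```text
1876 [ 0.49192111 -0.13922319  0.14234454]
0.01 449 [[0.456, -0.175], [0.457, -0.125], [0.458, -0.099]]
0.03 499 [[0.453, -0.175], [0.455, -0.114], [0.456, -0.099]]
0.05 504 [[0.45, -0.175], [0.451, -0.112], [0.453, -0.098]]
0.07 251 [[0.448, -0.176], [0.449, -0.108], [0.45, -0.098]]
0.11 165 [[0.44, -0.141], [0.442, -0.138], [0.443, -0.136]]
0.15 8 [[0.481, -0.141], [0.481, -0.139], [0.482, -0.138]]
0.03 489 [[0.453, -0.175], [0.455, -0.115], [0.456, -0.099]]
0.05 490 [[0.451, -0.175], [0.452, -0.112], [0.454, -0.099]]
0.07 289 [[0.449, -0.176], [0.45, -0.108], [0.451, -0.098]]
0.11 164 [[0.442, -0.141], [0.443, -0.138], [0.444, -0.136]]
0.15 9 [[0.481, -0.152], [0.481, -0.139], [0.495, -0.138]]
```

>>> carry_out(
  targets=[
    [[0, 0, 0, 0, 0], [0, 0, 0, 0, 0], [0, 0, 0, 0, 0], [0, 0, 0, 0, 0], [0, 0, 0, 0, 0]],
  ],
)

```text
time: 6.1
ee_pos: [0.4918, -0.1392, 0.1423]
orientation: [[1.0, -0.017, -0.0], [-0.017, -1.0, -0.0], [-0.0, 0.0, -1.0]]
wrist_force: [-0.8, 0.4, 0.7]
finger_gap: 0.0
grasp_force: 0.0
```

```bash
python3 wf.py
```

```text
2194 [ 0.49182173 -0.1391602   0.14226245]
0.01 401 [[0.458, -0.174], [0.459, -0.126], [0.459, -0.1]]
0.03 447 [[0.458, -0.175], [0.459, -0.122], [0.459, -0.099]]
0.05 446 [[0.458, -0.175], [0.458, -0.114], [0.459, -0.099]]
0.07 509 [[0.458, -0.175], [0.459, -0.112], [0.459, -0.099]]
0.09 222 [[0.458, -0.176], [0.459, -0.166], [0.459, -0.101]]
0.13 161 [[0.457, -0.141], [0.458, -0.139], [0.459, -0.136]]
0.15 8 [[0.481, -0.141], [0.481, -0.139], [0.481, -0.138]]
```

The mug carton now stands upright (face vertical at x=0.459). It rocked back about 8° before settling, so I'll push the jar carton more slowly near the balance point.

>>> carry_out(
  targets=[
    [[0.01, 0, 0, 0, 0], [0.01, 0, 0, 0, 0], [0.01, 0, -0.02, 0, 0], [0, 0, -0.03, 0, 0], [0, 0, -0.03, 0, 0]],
  ],
)

```text
time: 6.57
ee_pos: [0.5217, -0.1395, 0.2224]
orientation: [[1.0, -0.017, -0.002], [-0.017, -1.0, 0.001], [-0.002, -0.001, -1.0]]
wrist_force: [0.6, 0.2, 0.3]
finger_gap: 0.0003
grasp_force: 0.0
```

>>> carry_out(
  targets=[
    [[0, -0.01, -0.03, 0, 0], [0.004, -0.03, 0, 0, 0], [0.004, -0.03, 0, 0, 0], [0.004, -0.03, 0, 0, 0], [0.004, -0.03, 0, 0, 0]],
  ],
)

```text
time: 6.98
ee_pos: [0.54, -0.0088, 0.2525]
orientation: [[1.0, -0.018, 0.0], [-0.018, -1.0, -0.0], [0.0, 0.0, -1.0]]
wrist_force: [0.6, -0.3, -0.8]
finger_gap: 0.0001
grasp_force: 0.0
```

>>> carry_out(
  targets=[
    [[0.004, -0.03, 0, 0.05, 0], [0.004, -0.03, 0, 0, 0], [0.004, -0.03, 0, 0, 0], [0.004, -0.03, 0, 0, 0], [0, 0, 0, 0, 0]],
  ],
)

```text
time: 7.4
ee_pos: [0.5628, 0.1137, 0.2521]
orientation: [[0.998, -0.063, 0.0], [-0.063, -0.998, 0.002], [0.0, -0.002, -1.0]]
wrist_force: [-0.2, -0.1, -0.1]
finger_gap: 0.0002
grasp_force: 0.0
```

>>> carry_out(
  targets=[
    [[0.005, -0.024, 0, 0, 0], [0.005, -0.023, 0, 0, 0], [0, 0, 0.02, 0, 0], [0, 0, 0.02, 0, 0], [0, 0, 0, 0, 0]],
  ],
)

```text
time: 7.82
ee_pos: [0.5737, 0.1549, 0.2083]
orientation: [[0.998, -0.067, -0.007], [-0.067, -0.998, -0.001], [-0.007, 0.002, -1.0]]
wrist_force: [0.1, 0.0, -0.7]
finger_gap: -0.0002
grasp_force: 0.0
```

```bash
python3 - <<'E'
from h import *
p=bot.camera("top"); w=cloud(p); c=np.load("top.npz")
p=bot.camera("wrist"); w=cloud(p); save(p,"w3.png"); print(bot.sense()["ee_pos"])
im=p["image"].astype(int); m=(im[...,2]>im[...,1]+25)&(im[...,2]>im[...,0]+5)&(w[...,2]>.11)&(w[...,2]<.16)
q=w[m]; print(len(q), np.round(np.percentile(q,[1,50,99],axis=0),3))
E
```

```text
[0.57543978 0.15470265 0.21201437]
1179 [[0.533 0.123 0.133]
 [0.545 0.187 0.138]
 [0.555 0.202 0.144]]
```

View pics/w3.png

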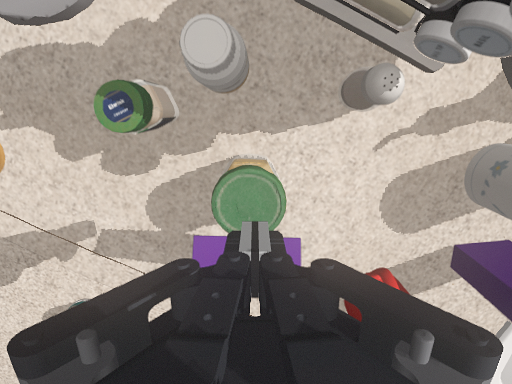

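The wrist view shows the carton top spanning columns 193–301 at row 237, with the fingertips at 255, so they are about 6 mm off centre. The jar lid is ahead at (249,202). I'll correct the offset and descend.

>>> carry_out(
  targets=[
    [[0.001, -0.006, 0.01, 0, 0], [0, 0, 0.02, 0, 0], [0, 0, 0.02, 0, 0], [0, 0, 0.018, 0, 0], [0, 0, 0, 0, 0]],
  ],
)

```text
time: 8.33
ee_pos: [0.5757, 0.1608, 0.1413]
orientation: [[0.998, -0.068, -0.005], [-0.068, -0.998, -0.001], [-0.005, 0.001, -1.0]]
wrist_force: [-0.9, 0.1, -1.2]
finger_gap: -0.0001
grasp_force: 0.0
```

>>> carry_out(
  targets=[
    [[-0.003, 0, 0, 0, 0], [-0.004, 0, 0, 0, 0], [-0.004, 0, 0, 0, 0], [-0.003, 0, 0, 0, 0], [-0.003, 0, 0, 0, 0]],
  ],
)

```text
time: 8.75
ee_pos: [0.5602, 0.1624, 0.1454]
orientation: [[0.998, -0.067, 0.002], [-0.067, -0.998, 0.0], [0.002, -0.0, -1.0]]
wrist_force: [-0.8, -0.3, 0.6]
finger_gap: -0.0001
grasp_force: 0.1
```

>>> carry_out(
  targets=[
    [[-0.003, 0, 0, 0, 0], [-0.003, 0, 0, 0, 0], [-0.003, 0, 0, 0, 0], [-0.003, 0, 0, 0, 0], [-0.003, 0, 0, 0, 0]],
  ],
)

```text
time: 9.17
ee_pos: [0.5449, 0.1632, 0.1443]
orientation: [[0.998, -0.067, -0.0], [-0.067, -0.998, -0.0], [-0.0, 0.0, -1.0]]
wrist_force: [0.1, -0.3, -0.2]
finger_gap: 0.0004
grasp_force: 0.1
```

```bash
python3 wf.py
```

```text
817 [0.54432518 0.16330612 0.14420391]
0.01 21 [[0.457, -0.103], [0.459, -0.098], [0.459, -0.096]]
0.09 570 [[0.641, 0.248], [0.647, 0.261], [0.656, 0.268]]
0.11 54 [[0.523, 0.19], [0.648, 0.259], [0.658, 0.266]]
0.15 172 [[0.516, 0.163], [0.52, 0.165], [0.534, 0.167]]
```

>>> carry_out(
  targets=[
    [[-0.003, 0, 0, 0, 0], [-0.003, 0, 0, 0, 0], [-0.002, 0, 0, 0, 0], [-0.002, 0, 0, 0, 0], [-0.001, 0, 0, 0, 0]],
  ],
)

```text
time: 9.63
ee_pos: [0.5339, 0.164, 0.1443]
orientation: [[0.998, -0.067, -0.0], [-0.067, -0.998, -0.0], [-0.0, 0.0, -1.0]]
wrist_force: [0.0, -0.0, 0.1]
finger_gap: 0.0001
grasp_force: 0.0
```

>>> carry_out(
  targets=[
    [[-0.001, 0, 0, 0, 0], [-0.001, 0, 0, 0, 0], [-0.001, 0, 0, 0, 0], [-0.001, 0, 0, 0, 0], [-0.001, 0, 0, 0, 0]],
  ],
)

```text
time: 10.05
ee_pos: [0.5291, 0.1643, 0.1442]
orientation: [[0.998, -0.067, -0.0], [-0.067, -0.998, -0.0], [-0.0, 0.0, -1.0]]
wrist_force: [-0.6, -1.1, 1.4]
finger_gap: 0.0001
grasp_force: 0.0
```

>>> carry_out(
  targets=[
    [[-0.001, 0, 0, 0, 0], [-0.001, 0, 0, 0, 0], [-0.001, 0, 0, 0, 0], [-0.001, 0, 0, 0, 0], [-0.001, 0, 0, 0, 0]],
  ],
)

```text
time: 10.47
ee_pos: [0.5241, 0.1646, 0.1443]
orientation: [[0.998, -0.067, 0.0], [-0.067, -0.998, -0.0], [0.0, 0.0, -1.0]]
wrist_force: [0.0, 0.1, 0.0]
finger_gap: 0.0005
grasp_force: 0.0
```

```bash
python3 wf.py
```

```text
1752 [0.52392261 0.16464667 0.14423726]
0.01 70 [[0.478, 0.139], [0.484, 0.19], [0.487, 0.205]]
0.03 58 [[0.484, 0.138], [0.489, 0.195], [0.492, 0.206]]
0.05 105 [[0.488, 0.136], [0.493, 0.195], [0.496, 0.205]]
0.07 209 [[0.492, 0.133], [0.498, 0.193], [0.501, 0.205]]
0.09 854 [[0.497, 0.133], [0.645, 0.257], [0.657, 0.267]]
0.11 265 [[0.5, 0.131], [0.504, 0.141], [0.654, 0.263]]
0.13 8 [[0.51, 0.191], [0.51, 0.193], [0.511, 0.194]]
0.15 183 [[0.499, 0.164], [0.503, 0.166], [0.513, 0.205]]
```

>>> carry_out(
  targets=[
    [[-0.001, 0, 0, 0, 0], [-0.001, 0, 0, 0, 0], [-0.001, 0, 0, 0, 0], [-0.001, 0, 0, 0, 0], [0, 0, 0, 0, 0]],
  ],
)

```text
time: 10.93
ee_pos: [0.52, 0.1649, 0.1443]
orientation: [[0.998, -0.067, -0.0], [-0.067, -0.998, -0.0], [-0.0, 0.0, -1.0]]
wrist_force: [-0.3, 0.3, 0.3]
finger_gap: 0.0002
grasp_force: 0.0
```

```bash
python3 wf.py
```

```text
2106 [0.52014922 0.16489923 0.14426786]
0.01 379 [[0.476, 0.131], [0.481, 0.183], [0.483, 0.206]]
0.03 365 [[0.474, 0.13], [0.48, 0.194], [0.482, 0.207]]
0.05 400 [[0.473, 0.13], [0.479, 0.195], [0.481, 0.207]]
0.07 219 [[0.472, 0.13], [0.479, 0.2], [0.48, 0.208]]
0.09 513 [[0.641, 0.247], [0.647, 0.259], [0.653, 0.268]]
0.11 205 [[0.471, 0.165], [0.472, 0.169], [0.652, 0.266]]
0.13 17 [[0.471, 0.165], [0.471, 0.169], [0.472, 0.171]]
0.15 8 [[0.509, 0.164], [0.51, 0.165], [0.51, 0.167]]
```

It's falling onto its foot, about −3° mid-rock. I'll let it settle.

>>> carry_out(
  targets=[
    [[0, 0, 0, 0, 0], [0, 0, 0, 0, 0], [0, 0, 0, 0, 0], [0, 0, 0, 0, 0], [0, 0, 0, 0, 0]],
  ],
)

```text
time: 11.4
ee_pos: [0.5203, 0.1649, 0.1443]
orientation: [[0.998, -0.067, 0.0], [-0.067, -0.998, -0.0], [0.0, 0.0, -1.0]]
wrist_force: [-0.3, 0.8, -0.4]
finger_gap: 0.0001
grasp_force: 0.0
```

>>> carry_out(
  targets=[
    [[0, 0, 0, 0, 0], [0, 0, 0, 0, 0], [0, 0, 0, 0, 0], [0, 0, 0, 0, 0], [0, 0, 0, 0, 0]],
  ],
)

```text
time: 11.82
ee_pos: [0.5202, 0.1649, 0.1443]
orientation: [[0.998, -0.067, 0.0], [-0.067, -0.998, -0.0], [0.0, 0.0, -1.0]]
wrist_force: [0.8, -0.1, 0.6]
finger_gap: -0.0001
grasp_force: 0.0
```

```bash
python3 wf.py
```

```text
2031 [0.52021759 0.1649019  0.14425432]
0.01 350 [[0.475, 0.131], [0.481, 0.184], [0.483, 0.206]]
0.03 369 [[0.473, 0.13], [0.479, 0.194], [0.482, 0.207]]
0.05 387 [[0.472, 0.131], [0.478, 0.195], [0.48, 0.207]]
0.07 171 [[0.471, 0.131], [0.478, 0.2], [0.479, 0.207]]
0.09 515 [[0.641, 0.248], [0.647, 0.259], [0.653, 0.268]]
0.11 231 [[0.47, 0.165], [0.471, 0.169], [0.651, 0.265]]
0.15 8 [[0.509, 0.164], [0.51, 0.165], [0.51, 0.167]]
```

>>> carry_out(
  targets=[
    [[0.005, 0, 0, 0, 0], [0.005, 0, 0, 0, 0], [0.005, 0, 0, 0, 0], [0.005, 0, 0, 0, 0], [0, 0, 0, 0, 0]],
  ],
)

```text
time: 12.28
ee_pos: [0.5414, 0.1634, 0.1442]
orientation: [[0.998, -0.068, 0.001], [-0.068, -0.998, -0.0], [0.001, -0.0, -1.0]]
wrist_force: [-0.2, 0.6, 0.3]
finger_gap: -0.0003
grasp_force: 0.0
```

```bash
python3 wf.py
```

```text
1113 [0.5408096  0.16340358 0.14410482]
0.01 158 [[0.458, -0.099], [0.481, 0.198], [0.482, 0.207]]
0.03 116 [[0.474, 0.13], [0.481, 0.203], [0.482, 0.207]]
0.07 9 [[0.472, 0.166], [0.473, 0.168], [0.473, 0.17]]
0.09 778 [[0.472, 0.165], [0.645, 0.258], [0.657, 0.267]]
0.11 44 [[0.641, 0.247], [0.648, 0.259], [0.655, 0.266]]
0.15 8 [[0.53, 0.163], [0.53, 0.164], [0.531, 0.165]]
```

>>> carry_out(
  targets=[
    [[0, 0, -0.02, 0, 0], [0, 0, -0.03, 0, 0], [0, 0, -0.03, 0, 0], [0, 0, -0.03, 0, 0], [0, 0, 0, 0, 0]],
  ],
)

```text
time: 12.75
ee_pos: [0.5425, 0.164, 0.2606]
orientation: [[0.998, -0.067, 0.011], [-0.067, -0.998, 0.002], [0.011, -0.002, -1.0]]
wrist_force: [-0.2, -0.8, 0.1]
finger_gap: 0.0002
grasp_force: 0.0
```

```bash
python3 wf.py
```

```text
2965 [0.54149444 0.16386091 0.25766104]
0.01 457 [[0.456, -0.168], [0.475, 0.136], [0.481, 0.202]]
0.03 660 [[0.456, -0.169], [0.474, 0.134], [0.48, 0.203]]
0.05 553 [[0.456, -0.16], [0.458, -0.102], [0.48, 0.204]]
0.07 438 [[0.457, -0.146], [0.458, -0.104], [0.479, 0.205]]
0.09 505 [[0.457, -0.127], [0.477, 0.199], [0.655, 0.266]]
0.11 239 [[0.457, -0.112], [0.471, 0.132], [0.478, 0.206]]
0.13 92 [[0.458, -0.097], [0.477, 0.201], [0.479, 0.207]]
0.15 21 [[0.44, 0.153], [0.441, 0.171], [0.478, 0.206]]
```

>>> carry_out(
  targets=[
    [[0, 0.03, -0.01, 0, 0], [0, 0.035, 0, 0, 0], [0, 0.035, 0, 0, 0], [0, 0.035, 0, 0, 0], [0, 0.035, 0, 0, 0]],
  ],
)

```text
time: 13.22
ee_pos: [0.5278, -0.0073, 0.263]
orientation: [[0.998, -0.067, -0.002], [-0.067, -0.998, 0.0], [-0.002, -0.0, -1.0]]
wrist_force: [0.4, 0.1, -0.5]
finger_gap: 0.0001
grasp_force: 0.0
```

>>> carry_out(
  targets=[
    [[-0.02, 0.03, 0, 0, 0], [-0.03, 0.03, 0, 0, 0], [-0.03, 0.03, 0, 0, 0], [-0.03, 0.03, 0, 0, 0], [-0.03, 0.03, 0, 0, 0]],
  ],
)

```text
time: 13.63
ee_pos: [0.3791, -0.1447, 0.2631]
orientation: [[0.998, -0.067, -0.002], [-0.067, -0.998, 0.001], [-0.002, -0.001, -1.0]]
wrist_force: [-0.7, -0.8, 1.2]
finger_gap: -0.0001
grasp_force: 0.0
```

>>> carry_out(
  targets=[
    [[-0.03, 0.03, 0, 0, 0], [-0.03, 0.03, 0, 0, 0], [-0.02, 0.03, 0, 0, 0], [0, 0.02, 0, 0, 0], [0, 0, 0, 0, 0]],
  ],
)

```text
time: 14.05
ee_pos: [0.2938, -0.2504, 0.2636]
orientation: [[0.997, -0.072, -0.001], [-0.072, -0.997, -0.001], [-0.001, 0.001, -1.0]]
wrist_force: [0.4, -0.5, 0.0]
finger_gap: -0.0002
grasp_force: 0.0
```

```bash
python3 - <<'E'
from fit import *
p=bot.camera("top"); w=cloud(p); im=p["image"]
fit(w,im,.47,.165); fit(w,im,.45,-.138)
for n in("preserve_jar","mug"):
    for r in bot.regions_of(p,n):
        q=w[r["pixels"]]; q=q[q[:,2]>.07]
        if len(q): print(n,round(r["confidence"],2),np.round(q.min(0),3),np.round(q.max(0),3))
a=cv2.resize(im[90:290,100:430],(800,485)); cv2.imwrite("pics/end.png",a[...,::-1])
E
```

```text
n 544 frontplane tilt 0.9 yaw of -x normal 2.9
 front face x at z=0,y=c: 0.4497 y mid 0.167 maxz 0.159
 top rect mm [467.4 167.3] [79.6 34.7] 84.2 maxx 0.486
n 489 frontplane tilt 1.2 yaw of -x normal -3.7
 front face x at z=0,y=c: 0.4232 y mid -0.1377 maxz 0.158
 top rect mm [ 441.3 -137.8] [34.6 80.3] 0.6 maxx 0.458
mug 0.94 [ 0.353 -0.032  0.07 ] [0.461 0.044 0.097]
mug 0.8 [ 0.508 -0.207  0.07 ] [ 0.589 -0.099  0.097]
```

View pics/end.png

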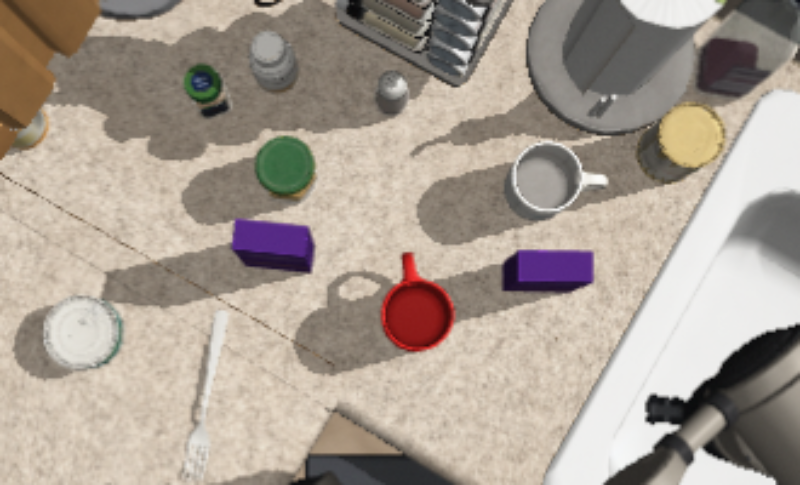

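The final top view shows both cartons upright at (273,246) and (548,270). The jar (285,165) and mug (547,178) haven't moved, and the arm is clear. Handing in.

```bash
python3 -c "
from cell import bot
print(bot.job_done())"
```

```text
the job is handed in; nothing more can be done
None
```

Both cartons stand upright about where their feet were, the jar and mug look unmoved with nothing else touched, and the job is handed in (no verdict was returned).

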